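# Sort the dry clay ornaments into their sample trays

## Task

Sort the five loose dry-clay ornaments on the near part of the table (two rosettes, two border strips, one finial) into the three shallow trays, each kind into the tray whose far ledge carries a glued sample of it. Leave every piece inside the tray's rim, flat on the tray floor the right way up as it is now (faces up, the finial standing), none on top of another; set them down gently, as dry clay chips when dropped. Do not shift the plaster mould or the half-finished figure.

Things in the scene. Friction and masses are not known exactly. Their poses are not given: they have to be found in the camera images.
- rosette_a: Loose dry-clay rosette, grey-brown: a round scalloped disc 50 mm across, 22 mm high (a small dome in the middle reaches 27 mm), about 75 g, lying face (dome) up. Origin: centre of its underside, z up; its yaw does not matter. Same as the other rosette.
- rosette_b: Loose dry-clay rosette, grey-brown: a round scalloped disc 50 mm across, 22 mm high (a small dome in the middle reaches 27 mm), about 75 g, lying face (dome) up. Origin: centre of its underside, z up; its yaw does not matter. Same as the other rosette.
- strip_a: Loose dry-clay border strip, grey-brown: a bar 80 mm long (its x), 26 mm wide (its y), 22 mm high with a row of five beads on top reaching 25 mm, about 80 g, lying beads up. Flat sides up to 20 mm. Origin: centre of its underside, z up. Same as the other strip.
- strip_b: Loose dry-clay border strip, grey-brown: a bar 80 mm long (its x), 26 mm wide (its y), 22 mm high with a row of five beads on top reaching 25 mm, about 80 g, lying beads up. Flat sides up to 20 mm. Origin: centre of its underside, z up. Same as the other strip.
- finial: Loose dry-clay finial, grey-brown: a small upright vase-shaped knob 56 mm high, foot 38 mm across, belly a band 39 mm across from 20 to 36 mm above the foot, narrowing to a tip; about 70 g, standing upright. Origin: centre of its underside, z up.
- tray_rosette: Fixed shallow dark wooden tray, a sample rosette glued on the flat ledge at its far end (leave it). Inside 120 mm (tray x) by 150 mm (tray y), floor 6 mm above the table, rim 6 mm thick, its top 14 mm above the table. Origin: on the table under the centre of the compartment; x points to the ledge, z up. The sample is 97 mm along +x, its top 33 mm above the table.
- tray_strip: Fixed shallow dark wooden tray, a sample border strip glued on the flat ledge at its far end (leave it). Inside 120 mm (tray x) by 150 mm (tray y), floor 6 mm above the table, rim 6 mm thick, its top 14 mm above the table. Origin: on the table under the centre of the compartment; x points to the ledge, z up. The sample is 97 mm along +x, its top 31 mm above the table.
- tray_finial: Fixed shallow dark wooden tray, a sample finial glued on the flat ledge at its far end (leave it). Inside 120 mm (tray x) by 150 mm (tray y), floor 6 mm above the table, rim 6 mm thick, its top 14 mm above the table. Origin: on the table under the centre of the compartment; x points to the ledge, z up. The sample is 97 mm along +x, its top 62 mm above the table.
- mould: White plaster press mould, a loose square block 70 x 70 x 30 mm, 0.3 kg, with a rosette-shaped impression on top, standing among the loose ornaments. To be left where it is. Origin: centre of its underside.
- figure: Half-finished seated clay figure on a 150 x 150 mm board, 175 mm tall, loose, 1.4 kg, on the robot's left. To be left where it is. Origin: centre of the board's underside.

How it is judged:
At the end, for the whole second after the job is handed in: Each ornament is in the tray with the sample of its kind: its centre within 50 mm (tray x) and 65 mm (tray y) of the compartment's centre, its underside on the tray floor (within 5 mm), upright to 0.1 rad, and at rest (x of rosette_a in the frame of tray_rosette between -0.05 and 0.05 m and y of rosette_a in the frame of tray_rosette between -0.065 and 0.065 m and z of rosette_a in the frame of tray_rosette between 0.002 and 0.011 m and angle between each of rosette_a, rosette_b, strip_a, strip_b, finial's own z axis and vertical below 0.1 rad and linear speed of each of rosette_a, rosette_b, strip_a, strip_b, finial below 0.02 m/s and angular speed of each of rosette_a, rosette_b, strip_a, strip_b, finial below 0.2 rad/s and x of rosette_b in the frame of tray_rosette between -0.05 and 0.05 m and y of rosette_b in the frame of tray_rosette between -0.065 and 0.065 m and z of rosette_b in the frame of tray_rosette between 0.002 and 0.011 m and x of strip_a in the frame of tray_strip between -0.05 and 0.05 m and y of strip_a in the frame of tray_strip between -0.065 and 0.065 m and z of strip_a in the frame of tray_strip between 0.002 and 0.011 m and x of strip_b in the frame of tray_strip between -0.05 and 0.05 m and y of strip_b in the frame of tray_strip between -0.065 and 0.065 m and z of strip_b in the frame of tray_strip between 0.002 and 0.011 m and x of finial in the frame of tray_finial between -0.05 and 0.05 m and y of finial in the frame of tray_finial between -0.065 and 0.065 m and z of finial in the frame of tray_finial between 0.002 and 0.011 m); the robot touches nothing.
It fails at once if an ornament falls freely faster than 0.8 m/s (a drop of more than about 3 cm) ((linear speed of rosette_a above 0.8 m/s and contact force between rosette_a and the fingers below 0.01 N) or (linear speed of rosette_b above 0.8 m/s and contact force between rosette_b and the fingers below 0.01 N) or (linear speed of strip_a above 0.8 m/s and contact force between strip_a and the fingers below 0.01 N) or (linear speed of strip_b above 0.8 m/s and contact force between strip_b and the fingers below 0.01 N) or (linear speed of finial above 0.8 m/s and contact force between finial and the fingers below 0.01 N)).
It fails at once if the plaster mould is shifted by more than 30 mm (distance of mould from where it was at the start of the episode above 0.03 m).
It fails at once if the half-finished figure is shifted by more than 30 mm (distance of figure from where it was at the start of the episode above 0.03 m).
It also fails if it takes over 128 s, if anything falls off the work surface, if the arm or the gripper's body presses on something with over 40 N, if the wrist force passes 120 N, or if a joint passes its speed limit or range.

## Robot

A 6-joint arm with a two-finger parallel gripper is mounted at the origin on the work surface. World frame = base frame: x ahead of the robot, y to its left, z up, the work surface at z = 0. Lengths are in m, angles in rad, forces in N, time in s.
With the tool pointing down it reaches from about 0.35 to 0.775 m from the base axis. Payload 7.3 kg.
Tool frame: the origin (TCP) lies midway between the tips of the shut fingers; the grasp point (between the pads) lies 19 mm behind it; z points along the fingers, y is the line along which they close (so a half turn about z gives the same grasp; the last joint's range is limited). The gripper opens to 92 mm and grips with 3 to 60 N. Pads are 19 mm wide; open, the fingers measure 130 mm over their backs; the gripper's body (75 mm by 190 mm) begins 47 mm behind the grasp point.
Start: joints at [1.031, 0.342, 1.524, -0, 1.275, -0.146], TCP at [0.201, 0.485, 0.227] pointing down, gripper open.
Joint ranges: [-2.53, 2.53], [-0.77, 2.02], [0.04, 2.7], [-1, 4.14], [0.28, 2.66], [-3.11, 3.11]. Speed limits (rad/s): [2.57, 2.57, 3.14, 3.14, 3.14, 3.14].

## Interface

Orientations are given as [roll, pitch, yaw] about the fixed x, y, z axes, in that order (R = Rz(yaw) Ry(pitch) Rx(roll)).
In Python, from cell import robot, read_camera, camera_params, nets gives the robot as it stands. The module is installed in compiled form; this text tells all that it offers.
- The arm moves only by the tool step_arm, never from a script. Its argument "steps" is a list of rows, each an object of numbers: "x", "y", "z": the shift along the tool's x, y, z as a fraction of full scale; "rx", "ry", "rz": the turn, a rotation vector about the tool's x, y, z as a fraction of full scale; "claw": the opening, from -1 (shut) to 1 (fully open). In form: [{"x": .., "y": .., "z": .., "rx": .., "ry": .., "rz": .., "claw": ..}, ...]. A call has 1 to 12 rows; each row is the pose to reach, as a shift and turn from the pose commanded when the call began, along the tool's axes at that moment; what a row does not reach only later rows make up. Full scale, the value 1, is 750 mm for a shift and pi/4 rad for a turn. A row lasts 1/12 s, in which the tool goes at most 41.7 mm and 7.16 degrees, less where a joint would pass 70% of its speed; a pose out of reach is approached as far as the arm can. A call with a number of a shift or a turn outside -1 to 1 is refused whole. A call with a gripper value outside its range is refused whole. The fingers move at their own pace and stop on an object; "squeeze" is the grip in N (left out, the last holds). Time passes only in rows, so rows that repeat a pose let the fingers close. It gives the time, the measured TCP pose, the force, the opening and the grip force at its end, in the units of the state.
- robot.observe(): the state, without advancing time (a new reading comes with each control period).
- read_camera(name): name is "scene" or "top"; returns (picture, depth): 384x512x3 uint8, blue, green, red; 384x512 float32, m along the optical axis (not along the pixel's ray), 0 where there is no reading.
- camera_params(name): a dict with "fx", "fy", "cx", "cy" (pixels), "k1" (the pictures are not rectified: a ray, as slopes to the right and down, at radius r is drawn at 1 + k1 r^2 times it, then the intrinsics apply), "R" (3x3) and "t" (3): a world point X has camera coordinates R X + t. Camera axes: x right, y down, z forward; pixel columns grow to the right and rows downward; lengths in m; the calibration is good to about 2 mm. A picture is of the moment at which its call begins. camera_params takes no time and is no camera call.
- robot.hand_in(): hands the job in; it is judged then, once.
Trained networks look in the newest picture that a camera, given by its name, has taken for a name from the list of things; names that differ only in an ending like _2 or _b are one class to them, and where a whole thing is asked for, a point or a joint stands for the part that bears it (a point fixed in the world has none). Each returns a list of dicts, best first, with "conf" (0 to 1); they miss things now and then, are a little off and sometimes report something else, mostly with a low value. They report only what shows in the picture. A call takes as long as a camera call.
- nets.masks_of(camera, query): "region" (384x512 bool, what is visible of it) and "box" ([left, top, right, bottom] in pixels, round what is visible of it).
- nets.landmark_of(camera, query): "pixel" ([row, column] in pixels: a listed point, or the origin of a listed thing).
The state is a dict: "time": time; "qpos": joint angles; "qvel": joint speeds; "joint_efforts": joint torques, N m; "tool_pos": TCP position; "tool_rot": TCP orientation; "contact_force": force on the tool from outside, world axes, zero at the start; "torque": the same for the moment, N m; "opening": finger opening in m; "grip_force": force on a finger pad.
Only numpy, scipy, OpenCV 4.12 (cv2) and the standard library are available. Lean on these libraries where they do the work, as an engineer would, in place of code of your own. Each camera call takes 0.05 s, during which the arm holds its last target. There are 200 camera calls.

## Working session

There is one attempt and no reset: what is moved stays moved. The work goes in short steps, Python scripts to look and compute and a tool call to move; the robot and the scene stay as the last step left them, time stands still between calls to the robot, and variables do not carry over. Pictures are saved under pics/ and viewed, at most 14 in all, crops included, and the job is handed in when it is done.

Besides the shell and the picture viewer there is one more tool, called after "Call:" in YAML: its name, and indented under it one key for each argument. step_arm: Moves the arm, as the interface text tells. Its arguments: {"type":"object","properties":{"steps":{"type":"array","items":{"type":"object","properties":{"x":{"type":"number","minimum":-1,"maximum":1},"y":{"type":"number","minimum":-1,"maximum":1},"z":{"type":"number","minimum":-1,"maximum":1},"rx":{"type":"number","minimum":-1,"maximum":1},"ry":{"type":"number","minimum":-1,"maximum":1},"rz":{"type":"number","minimum":-1,"maximum":1},"claw":{"type":"number"}}}},"squeeze":{"type":"number"}},"required":["steps"]}

```bash
mkdir -p pics
cat > h.py <<'E'
import numpy as np, cv2
from cell import robot, read_camera, camera_params, nets
def world(cam, dep, px):  # px Nx2 (col,row), returns Nx3
    p=camera_params(cam); px=np.asarray(px,float).reshape(-1,2)
    d=(px-[p['cx'],p['cy']])/[p['fx'],p['fy']]; u=d.copy()
    for _ in range(20): u=d/(1+p['k1']*(u**2).sum(1,keepdims=True))
    z=dep[px[:,1].round().astype(int),px[:,0].round().astype(int)]
    c=np.c_[u*z[:,None],z]; 
    return (c-np.array(p['t']))@np.array(p['R']), z
E
python3 - <<'E'
from h import *
for c in ('top','scene'):
    im,d=read_camera(c); cv2.imwrite(f'pics/{c}0.png',im); np.save(c+'0.npy',d)
    p=camera_params(c); print(c,p)
s=robot.observe(); print(s)
E
```

```text
top {'fx': 353.9054178381718, 'fy': 353.9054178381718, 'cx': 252.24474178580343, 'cy': 195.7207843663993, 'k1': 0.038439895793251584, 'R': array([[-0.00445678, -0.99995443, -0.00844215],
       [-0.98614399,  0.00579492, -0.1657904 ],
       [ 0.16583177,  0.00758629, -0.98612488]]), 't': array([0.14526176, 0.51832277, 1.00881461])}
scene {'fx': 410.6011854305346, 'fy': 410.6011854305346, 'cx': 257.88875169453524, 'cy': 192.27886286220541, 'k1': 0.008268943572844372, 'R': array([[-0.72950513,  0.68392239,  0.00851046],
       [ 0.54563065,  0.58940931, -0.59572129],
       [-0.41244328, -0.42993817, -0.80314613]]), 't': array([ 0.29527264, -0.32750973,  1.65049704])}
{'time': 0.1, 'qpos': array([ 1.03097613e+00,  3.42684694e-01,  1.52489135e+00, -1.60977643e-05,
        1.27538222e+00, -1.46020284e-01]), 'qvel': array([-0.00097641, -0.00180667, -0.00289282, -0.00026138, -0.00027947,
       -0.00114413]), 'joint_efforts': array([ 9.89462606e-04, -4.32005095e+01, -2.44693565e+01,  7.18615344e-02,
        5.25907287e-02,  3.40650260e-06]), 'tool_pos': array([0.20125758, 0.48451929, 0.22610855]), 'tool_rot': array([-3.14023934e+00, -1.83467853e-04,  2.74779731e+00]), 'contact_force': array([-0.11283954, -0.23809362,  0.85724541]), 'torque': array([-0.01956196,  0.05499975,  0.02023189]), 'grip_force': 0.0, 'opening': 0.09181217482541171}
```

View pics/top0.png

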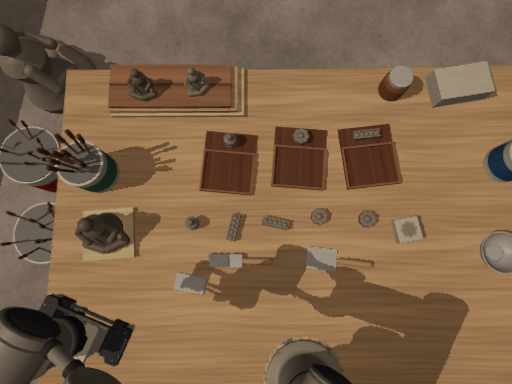

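View pics/scene0.png

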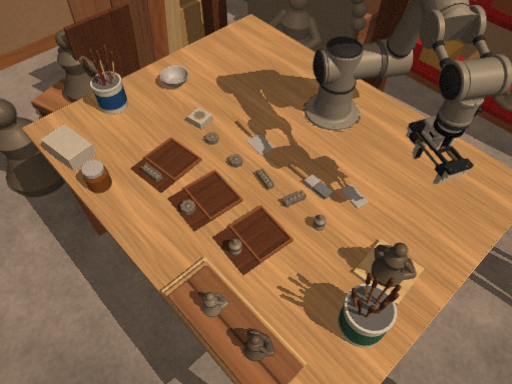

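The top view shows the finial at (192,223), strips at (234,226) and (277,222), rosettes at (320,215) and (368,218), and the mould at (408,229). The trays, left to right, are finial (229,165), rosette (300,160) and strip (369,157). The scene view agrees.

```bash
cat > meas.py <<'E'
from h import *
def cloud(cam,d):
    v,u=np.mgrid[0:384,0:512]; W,_=world(cam,d,np.c_[u.ravel(),v.ravel()]); W=W.reshape(384,512,3); W[d==0]=np.nan; return W
def blobs(W,lo,hi,reg):
    x0,x1,y0,y1=reg
    m=(W[...,2]>lo)&(W[...,2]<hi)&(W[...,0]>x0)&(W[...,0]<x1)&(W[...,1]>y0)&(W[...,1]<y1)
    n,l=cv2.connectedComponents(m.astype(np.uint8),connectivity=4)
    for i in range(1,n):
        P=W[l==i]
        if len(P)<25: continue
        r=cv2.minAreaRect((P[:,:2]*1000).astype(np.float32))
        px=np.argwhere(l==i).mean(0)
        print('px',px[::-1].round(),'n',len(P),'mean',P[:,:2].mean(0).round(4),'rect c',np.round(r[0],1),'size',np.round(r[1],1),'ang',round(r[2],1),'ztop',P[:,2].max().round(4))
E
python3 - <<'E'
from meas import *
d=np.load('top0.npy');W=cloud('top',d)
for n,(u,v) in dict(fin=(192,223),t1=(229,175),t2=(299,172),t3=(369,172),mould=(408,229)).items(): print(n,W[v,u].round(4))
print('table z', np.nanmedian(W[245:250,100:400,2]))
blobs(W,.012,.08,(.33,.56,-.5,.4))
print('samples');blobs(W,.02,.08,(.56,.8,-.5,.4))
# trays by dark colour
im=cv2.imread('pics/top0.png')
for n in ('tray_rosette','tray_strip','tray_finial'):
    nets_r=nets.masks_of('top',n)
    for r in nets_r[:2]:
        P=W[r['region']];P=P[np.isfinite(P[:,0])&(P[:,2]<.025)]
        q=cv2.minAreaRect((P[:,:2]*1000).astype(np.float32)); print(n,round(r['conf'],2),r['box'],np.round(q[0],1),np.round(q[1],1),round(q[2],1))
for n in ('rosette_a','strip_a','finial','mould'):
    for r in nets.landmark_of('top',n)[:4]: 
        p=np.round(r['pixel']).astype(int); print(n,round(r['conf'],2),p[::-1],W[p[0],p[1]].round(3))
E
```

```text
fin [0.4382 0.3186 0.051 ]
t1 [0.5918 0.2151 0.0038]
t2 [ 0.5996 -0.0031  0.0053]
t3 [ 0.5985 -0.2199  0.003 ]
mould [ 0.4198 -0.3144  0.029 ]
table z 0.000899178127656117
px [295. 186.] n 59 mean [0.5534 0.0126] rect c [553.1  11.6] size [92.4  6.9] ang 85.5 ztop 0.0184
px [318. 187.] n 33 mean [ 0.5492 -0.0599] rect c [547.5 -57.8] size [15.4 38. ] ang 14.6 ztop 0.0192
px [364. 185.] n 71 mean [ 0.554  -0.1973] rect c [ 552.6 -206.3] size [ 12.1 118.3] ang 0.1 ztop 0.0208
px [213. 190.] n 66 mean [0.5437 0.2639] rect c [542.3 258.6] size [96.  13.4] ang 77.8 ztop 0.0196
px [243. 192.] n 47 mean [0.5356 0.1712] rect c [540.8 174.8] size [58.4 18.7] ang 85.1 ztop 0.018
px [319. 216.] n 202 mean [ 0.4609 -0.0572] rect c [461.5 -57.6] size [45.9 45.4] ang 76.7 ztop 0.0292
px [367. 218.] n 209 mean [ 0.453 -0.199] rect c [ 452.5 -199.9] size [45.7 44.4] ang 89.2 ztop 0.029
px [233. 227.] n 235 mean [0.4291 0.2009] rect c [429.4 201. ] size [25.6 79.5] ang 76.0 ztop 0.0296
px [191. 222.] n 145 mean [0.4414 0.3219] rect c [442.5 323.7] size [35.9 37. ] ang 0.8 ztop 0.0592
px [275. 222.] n
[... 568 characters left out ...]
3] size [45.8 45.2] ang 64.2 ztop 0.0335
px [366. 134.] n 238 mean [ 0.7142 -0.2104] rect c [ 714.6 -211.5] size [26.1 81.7] ang 6.1 ztop 0.0342
px [230. 139.] n 138 mean [0.6947 0.2094] rect c [697.  209.9] size [35.9 36.8] ang 0.5 ztop 0.0658
tray_rosette 0.95 [274.0, 126.6, 328.8, 192.2] [646.   -4.7] [164. 194.] 85.0
tray_strip 0.59 [337.4, 121.6, 400.4, 191.1] [ 649.4 -222.9] [197.6 174.2] 5.3
tray_finial 0.56 [200.2, 131.8, 257.3, 193.3] [633.6 218.3] [165.7 195.3] 85.1
rosette_a 0.64 [319 216] [ 0.459 -0.056  0.029]
strip_a 0.54 [273 225] [0.434 0.081 0.022]
strip_a 0.49 [237 229] [0.423 0.19  0.008]
finial 0.71 [193 222] [0.441 0.316 0.05 ]
mould 0.98 [404 231] [ 0.414 -0.303  0.028]
```

```bash
cat > go.py <<'E'
import sys
from h import *
from scipy.spatial.transform import Rotation as Ro
def go(*targets):  # each x,y,z (m), yaw deg -> fractions from the first pose on, one line per call
    s=robot.observe(); p=s['tool_pos']; R=Ro.from_euler('xyz',s['tool_rot'])
    for x,y,z,ps in targets:
        T=Ro.from_euler('xyz',[np.pi,0,np.radians(ps)])
        t=R.inv().apply(np.array([x,y,z])-p)/.75; r=(R.inv()*T).as_rotvec()/(np.pi/4)
        print('xyz',t.round(4),'r',r.round(3),'rows',round(np.linalg.norm(t)*18,1),round(np.linalg.norm(r)*45/7.16,1))
        p=np.array([x,y,z]);R=T
if __name__=='__main__': print(robot.observe()['time'],robot.observe()['opening']);go(*[tuple(map(float,a.split(','))) for a in sys.argv[1:]])
E
python3 go.py .442,.3225,.10,126 .442,.3225,.009,126 .601,.220,.1,110 .601,.220,.015,110
```

```text
0.45 0.0920096149272966
xyz [-0.3793 -0.0767  0.1689] r [-0.    -0.     0.699] rows 7.6 4.4
xyz [ 0.     -0.      0.1213] r [0. 0. 0.] rows 2.2 0.0
xyz [-0.2352  0.0912 -0.1213] r [ 0.    -0.     0.356] rows 5.0 2.2
xyz [ 0.     -0.      0.1133] r [0. 0. 0.] rows 2.0 0.0
```

Call:
step_arm:
  steps:
    - {"x": -0.13,"y": -0.026,"z": 0.03,"rz": 0.2,"claw": 1}
    - {"x": -0.2,"y": -0.04,"z": 0.05,"rz": 0.4,"claw": 1}
    - {"x": -0.379,"y": -0.077,"z": 0.14,"rz": 0.699,"claw": 1}
    - {"x": -0.379,"y": -0.077,"z": 0.169,"rz": 0.699,"claw": 1}
    - {"x": -0.379,"y": -0.077,"z": 0.169,"rz": 0.699,"claw": 1}
    - {"x": -0.379,"y": -0.077,"z": 0.169,"rz": 0.699,"claw": 1}
    - {"x": -0.379,"y": -0.077,"z": 0.169,"rz": 0.699,"claw": 1}
    - {"x": -0.379,"y": -0.077,"z": 0.169,"rz": 0.699,"claw": 1}
    - {"x": -0.379,"y": -0.077,"z": 0.169,"rz": 0.699,"claw": 1}
    - {"x": -0.379,"y": -0.077,"z": 0.169,"rz": 0.699,"claw": 1}
    - {"x": -0.379,"y": -0.077,"z": 0.169,"rz": 0.699,"claw": 1}
    - {"x": -0.379,"y": -0.077,"z": 0.169,"rz": 0.699,"claw": 1}

```text
$.steps[0]: bad value
```

```bash
python3 go.py .442,.3225,.009,126 .601,.220,.1,110
```

```text
0.45 0.0920096149272966
xyz [-0.3793 -0.0767  0.2902] r [-0.    -0.     0.699] rows 8.7 4.4
xyz [-0.2352  0.0912 -0.1213] r [ 0.    -0.     0.356] rows 5.0 2.2
```

Call:
step_arm:
  steps:
    - {"x": -0.13,"y": -0.026,"z": 0.03,"rx": 0,"ry": 0,"rz": 0.2,"claw": 1}
    - {"x": -0.2,"y": -0.04,"z": 0.05,"rx": 0,"ry": 0,"rz": 0.4,"claw": 1}
    - {"x": -0.379,"y": -0.077,"z": 0.14,"rx": 0,"ry": 0,"rz": 0.699,"claw": 1}
    - {"x": -0.379,"y": -0.077,"z": 0.169,"rx": 0,"ry": 0,"rz": 0.699,"claw": 1}
    - {"x": -0.379,"y": -0.077,"z": 0.169,"rx": 0,"ry": 0,"rz": 0.699,"claw": 1}
    - {"x": -0.379,"y": -0.077,"z": 0.169,"rx": 0,"ry": 0,"rz": 0.699,"claw": 1}
    - {"x": -0.379,"y": -0.077,"z": 0.169,"rx": 0,"ry": 0,"rz": 0.699,"claw": 1}
    - {"x": -0.379,"y": -0.077,"z": 0.169,"rx": 0,"ry": 0,"rz": 0.699,"claw": 1}
    - {"x": -0.379,"y": -0.077,"z": 0.169,"rx": 0,"ry": 0,"rz": 0.699,"claw": 1}
    - {"x": -0.379,"y": -0.077,"z": 0.169,"rx": 0,"ry": 0,"rz": 0.699,"claw": 1}
    - {"x": -0.379,"y": -0.077,"z": 0.169,"rx": 0,"ry": 0,"rz": 0.699,"claw": 1}
    - {"x": -0.379,"y": -0.077,"z": 0.169,"rx": 0,"ry": 0,"rz": 0.699,"claw": 1}
  squeeze: 15

```text
time: 1.45
tool_pos: [0.4412, 0.3234, 0.1008]
tool_rot: [3.14, -0.0, 2.2]
contact_force: [-0.3, 0.0, -0.1]
opening: 0.0917
grip_force: 0.0
```

```bash
python3 go.py .442,.3225,.009,126 .601,.220,.1,110
```

```text
1.45 0.09169720305044783
xyz [-0.0016  0.      0.1224] r [ 0.001 -0.     0.001] rows 2.2 0.0
xyz [-0.2352  0.0912 -0.1213] r [ 0.    -0.     0.356] rows 5.0 2.2
```

Call:
step_arm:
  steps:
    - {"x": 0,"y": 0,"z": 0.04,"rx": 0,"ry": 0,"rz": 0,"claw": 1}
    - {"x": 0,"y": 0,"z": 0.08,"rx": 0,"ry": 0,"rz": 0,"claw": 1}
    - {"x": 0,"y": 0,"z": 0.11,"rx": 0,"ry": 0,"rz": 0,"claw": 1}
    - {"x": 0,"y": 0,"z": 0.122,"rx": 0,"ry": 0,"rz": 0,"claw": 1}
    - {"x": 0,"y": 0,"z": 0.122,"rx": 0,"ry": 0,"rz": 0,"claw": 1}
    - {"x": 0,"y": 0,"z": 0.122,"rx": 0,"ry": 0,"rz": 0,"claw": -1}
    - {"x": 0,"y": 0,"z": 0.122,"rx": 0,"ry": 0,"rz": 0,"claw": -1}
    - {"x": 0,"y": 0,"z": 0.122,"rx": 0,"ry": 0,"rz": 0,"claw": -1}
    - {"x": 0,"y": 0,"z": 0.122,"rx": 0,"ry": 0,"rz": 0,"claw": -1}
    - {"x": 0,"y": 0,"z": 0.122,"rx": 0,"ry": 0,"rz": 0,"claw": -1}
    - {"x": 0,"y": 0,"z": 0.122,"rx": 0,"ry": 0,"rz": 0,"claw": -1}
    - {"x": 0,"y": 0,"z": 0.122,"rx": 0,"ry": 0,"rz": 0,"claw": -1}

```text
time: 2.45
tool_pos: [0.4419, 0.3225, 0.0088]
tool_rot: [3.141, 0.0, 2.199]
contact_force: [0.1, -0.3, 0.7]
opening: 0.0497
grip_force: 0.0
```

```bash
python3 go.py .4412,.3234,.10,126 .601,.220,.1,110 .601,.220,.0155,110
```

```text
2.45 0.04971228912548653
xyz [ 0.0016 -0.     -0.1216] r [ 0.001  0.    -0.001] rows 2.2 0.0
xyz [-0.2368  0.0913  0.    ] r [ 0.    -0.     0.356] rows 4.6 2.2
xyz [ 0.     -0.      0.1127] r [0. 0. 0.] rows 2.0 0.0
```

Call:
step_arm:
  steps:
    - {"x": 0,"y": 0,"z": 0,"rx": 0,"ry": 0,"rz": 0,"claw": -1}
    - {"x": 0,"y": 0,"z": 0,"rx": 0,"ry": 0,"rz": 0,"claw": -1}
    - {"x": 0,"y": 0,"z": 0,"rx": 0,"ry": 0,"rz": 0,"claw": -1}
    - {"x": 0,"y": 0,"z": 0,"rx": 0,"ry": 0,"rz": 0,"claw": -1}
    - {"x": 0,"y": 0,"z": -0.01,"rx": 0,"ry": 0,"rz": 0,"claw": -1}
    - {"x": 0,"y": 0,"z": -0.02,"rx": 0,"ry": 0,"rz": 0,"claw": -1}
    - {"x": 0,"y": 0,"z": -0.04,"rx": 0,"ry": 0,"rz": 0,"claw": -1}
    - {"x": 0,"y": 0,"z": -0.07,"rx": 0,"ry": 0,"rz": 0,"claw": -1}
    - {"x": 0,"y": 0,"z": -0.1,"rx": 0,"ry": 0,"rz": 0,"claw": -1}
    - {"x": 0,"y": 0,"z": -0.12,"rx": 0,"ry": 0,"rz": 0,"claw": -1}
    - {"x": 0,"y": 0,"z": -0.12,"rx": 0,"ry": 0,"rz": 0,"claw": -1}

```text
time: 3.37
tool_pos: [0.4436, 0.3235, 0.1025]
tool_rot: [3.135, 0.001, 2.199]
contact_force: [-0.2, 0.7, -1.1]
opening: 0.038
grip_force: 15.0
```

```bash
python3 go.py .601,.220,.1,110 .601,.220,.0155,110
python3 - <<'E'
from h import *
im,d=read_camera('scene'); cv2.imwrite('pics/s1.png',cv2.resize(im[100:320,200:450],None,fx=2,fy=2))
E
```

```text
3.3667 0.038029487734864274
xyz [-0.235   0.0886  0.0042] r [ 0.009 -0.     0.355] rows 4.5 2.2
xyz [ 0.     -0.      0.1127] r [0. 0. 0.] rows 2.0 0.0
```

View pics/s1.png

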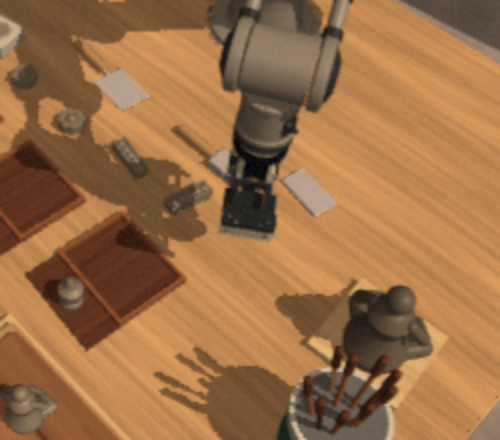

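The finial is held (opening 38 mm, 15 N), hidden under the gripper at (250,205), and its place on the table is empty. Next I carry it to its tray.

Call:
step_arm:
  steps:
    - {"x": -0.03,"y": 0.01,"z": 0,"rx": 0,"ry": 0,"rz": 0.05,"claw": -1}
    - {"x": -0.07,"y": 0.03,"z": 0,"rx": 0,"ry": 0,"rz": 0.12,"claw": -1}
    - {"x": -0.12,"y": 0.05,"z": 0,"rx": 0,"ry": 0,"rz": 0.2,"claw": -1}
    - {"x": -0.17,"y": 0.07,"z": 0,"rx": 0,"ry": 0,"rz": 0.27,"claw": -1}
    - {"x": -0.21,"y": 0.08,"z": 0,"rx": 0,"ry": 0,"rz": 0.32,"claw": -1}
    - {"x": -0.23,"y": 0.088,"z": 0,"rx": 0,"ry": 0,"rz": 0.35,"claw": -1}
    - {"x": -0.236,"y": 0.09,"z": 0,"rx": 0,"ry": 0,"rz": 0.355,"claw": -1}
    - {"x": -0.236,"y": 0.09,"z": 0,"rx": 0,"ry": 0,"rz": 0.355,"claw": -1}
    - {"x": -0.236,"y": 0.09,"z": 0,"rx": 0,"ry": 0,"rz": 0.355,"claw": -1}
    - {"x": -0.236,"y": 0.09,"z": 0,"rx": 0,"ry": 0,"rz": 0.355,"claw": -1}

```text
time: 4.25
tool_pos: [0.5989, 0.2199, 0.098]
tool_rot: [-3.14, -0.001, 1.922]
contact_force: [-0.3, 0.2, -0.0]
opening: 0.0384
grip_force: 15.0
```

```bash
python3 go.py .601,.220,.0155,110 .601,.220,.1,110 .4294,.201,.1,166 .4294,.201,.004,166
```

```text
4.25 0.038446944979569506
xyz [-0.0009  0.0028  0.1101] r [-0.002 -0.001  0.003] rows 2.0 0.0
xyz [ 0.      0.     -0.1127] r [0. 0. 0.] rows 2.0 0.0
xyz [ 0.0544 -0.2237 -0.    ] r [ 0.     0.    -1.244] rows 4.1 7.8
xyz [ 0.    -0.     0.128] r [0. 0. 0.] rows 2.3 0.0
```

Call:
step_arm:
  steps:
    - {"x": 0,"y": 0.003,"z": 0.03,"rx": 0,"ry": 0,"rz": 0,"claw": -1}
    - {"x": 0,"y": 0.003,"z": 0.06,"rx": 0,"ry": 0,"rz": 0,"claw": -1}
    - {"x": 0,"y": 0.003,"z": 0.085,"rx": 0,"ry": 0,"rz": 0,"claw": -1}
    - {"x": 0,"y": 0.003,"z": 0.1,"rx": 0,"ry": 0,"rz": 0,"claw": -1}
    - {"x": 0,"y": 0.003,"z": 0.107,"rx": 0,"ry": 0,"rz": 0,"claw": -1}
    - {"x": 0,"y": 0.003,"z": 0.11,"rx": 0,"ry": 0,"rz": 0,"claw": -1}
    - {"x": 0,"y": 0.003,"z": 0.11,"rx": 0,"ry": 0,"rz": 0,"claw": -1}
    - {"x": 0,"y": 0.003,"z": 0.11,"rx": 0,"ry": 0,"rz": 0,"claw": -1}
    - {"x": 0,"y": 0.003,"z": 0.11,"rx": 0,"ry": 0,"rz": 0,"claw": 0.2}
    - {"x": 0,"y": 0.003,"z": 0.11,"rx": 0,"ry": 0,"rz": 0,"claw": 0.2}
    - {"x": 0,"y": 0.003,"z": 0.11,"rx": 0,"ry": 0,"rz": 0,"claw": 0.2}
    - {"x": 0,"y": 0.003,"z": 0.11,"rx": 0,"ry": 0,"rz": 0,"claw": 0.2}

```text
time: 5.25
tool_pos: [0.6028, 0.2197, 0.0165]
tool_rot: [3.141, 0.0, 1.92]
contact_force: [0.4, 0.6, -0.6]
opening: 0.0542
grip_force: 0.0
```

```bash
python3 go.py .601,.220,.1,110 .4294,.201,.1,166 .4294,.201,.004,166 .6216,-.2568,.1,186 .6216,-.2568,.011,186
```

```text
5.25 0.05419064878863459
xyz [ 0.0012 -0.002  -0.1113] r [ 0.001  0.    -0.   ] rows 2.0 0.0
xyz [ 0.0544 -0.2237 -0.    ] r [ 0.     0.    -1.244] rows 4.1 7.8
xyz [ 0.    -0.     0.128] r [0. 0. 0.] rows 2.3 0.0
xyz [-0.3963 -0.5303 -0.128 ] r [-0.     0.    -0.444] rows 12.1 2.8
xyz [ 0.     -0.      0.1187] r [0. 0. 0.] rows 2.1 0.0
```

Call:
step_arm:
  steps:
    - {"x": 0,"y": 0,"z": -0.04,"rx": 0,"ry": 0,"rz": 0,"claw": 0.2}
    - {"x": 0,"y": 0,"z": -0.09,"rx": 0,"ry": 0,"rz": 0,"claw": 0.2}
    - {"x": 0,"y": 0,"z": -0.112,"rx": 0,"ry": 0,"rz": -0.1,"claw": 0.2}
    - {"x": 0.01,"y": -0.05,"z": -0.112,"rx": 0,"ry": 0,"rz": -0.25,"claw": 0.2}
    - {"x": 0.025,"y": -0.1,"z": -0.112,"rx": 0,"ry": 0,"rz": -0.4,"claw": 0.2}
    - {"x": 0.037,"y": -0.15,"z": -0.112,"rx": 0,"ry": 0,"rz": -0.55,"claw": 0.2}
    - {"x": 0.05,"y": -0.2,"z": -0.112,"rx": 0,"ry": 0,"rz": -0.7,"claw": 0.2}
    - {"x": 0.055,"y": -0.225,"z": -0.112,"rx": 0,"ry": 0,"rz": -0.85,"claw": 0.2}
    - {"x": 0.055,"y": -0.225,"z": -0.112,"rx": 0,"ry": 0,"rz": -1,"claw": 0.2}
    - {"x": 0.055,"y": -0.225,"z": -0.112,"rx": 0,"ry": 0,"rz": -1,"claw": 0.2}
    - {"x": 0.055,"y": -0.225,"z": -0.112,"rx": 0,"ry": 0,"rz": -1,"claw": 0.2}

```text
time: 6.17
tool_pos: [0.4305, 0.2008, 0.1005]
tool_rot: [3.14, 0.001, 2.702]
contact_force: [0.6, 0.1, 0.4]
opening: 0.0549
grip_force: 0.0
```

```bash
python3 go.py .4294,.201,.004,166 .4294,.201,.1,166
python3 - <<'E'
from meas import *
im,d=read_camera('top'); cv2.imwrite('pics/t2.png',cv2.resize(im[110:270,150:420],None,fx=2.5,fy=2.5))
W=cloud('top',d); blobs(W,.04,.08,(.54,.8,.1,.4))
E
```

```text
6.1667 0.05490149064242013
xyz [ 0.0016 -0.0006  0.1287] r [ 0.001  0.002 -0.249] rows 2.3 1.6
xyz [-0.     0.    -0.128] r [0. 0. 0.] rows 2.3 0.0
px [230. 138.] n 121 mean [0.696  0.2098] rect c [697.  210.1] size [37.3 36.2] ang 88.4 ztop 0.0663
px [226. 169.] n 123 mean [0.6012 0.2205] rect c [601.7 221.3] size [36.6 37. ] ang 88.4 ztop 0.0645
```

View pics/t2.png

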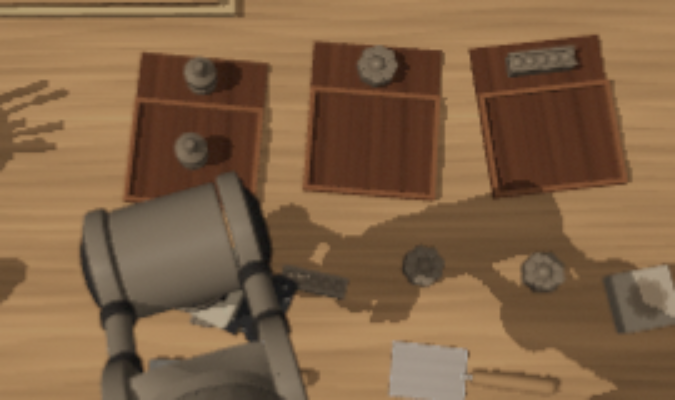

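The finial stands centred in its tray (crop (190,150)), and the other pieces are untouched. Next is strip a.

Call:
step_arm:
  steps:
    - {"x": 0.001,"y": -0.001,"z": 0,"rx": 0,"ry": 0,"rz": -0.15,"claw": 0.2}
    - {"x": 0.001,"y": -0.001,"z": 0.04,"rx": 0,"ry": 0,"rz": -0.249,"claw": 0.2}
    - {"x": 0.001,"y": -0.001,"z": 0.08,"rx": 0,"ry": 0,"rz": -0.249,"claw": 0.2}
    - {"x": 0.001,"y": -0.001,"z": 0.115,"rx": 0,"ry": 0,"rz": -0.249,"claw": 0.2}
    - {"x": 0.001,"y": -0.001,"z": 0.128,"rx": 0,"ry": 0,"rz": -0.249,"claw": 0.2}
    - {"x": 0.001,"y": -0.001,"z": 0.128,"rx": 0,"ry": 0,"rz": -0.249,"claw": -1}
    - {"x": 0.001,"y": -0.001,"z": 0.128,"rx": 0,"ry": 0,"rz": -0.249,"claw": -1}
    - {"x": 0.001,"y": -0.001,"z": 0.128,"rx": 0,"ry": 0,"rz": -0.249,"claw": -1}
    - {"x": 0.001,"y": -0.001,"z": 0.128,"rx": 0,"ry": 0,"rz": -0.249,"claw": -1}
    - {"x": 0.001,"y": -0.001,"z": 0.128,"rx": 0,"ry": 0,"rz": -0.249,"claw": -1}
    - {"x": 0.001,"y": -0.001,"z": 0.128,"rx": 0,"ry": 0,"rz": -0.249,"claw": -1}
    - {"x": 0.001,"y": -0.001,"z": 0.128,"rx": 0,"ry": 0,"rz": -0.249,"claw": -1}

```text
time: 7.22
tool_pos: [0.4296, 0.2006, 0.0051]
tool_rot: [3.14, 0.002, 2.901]
contact_force: [-1.1, 0.6, 7.1]
opening: 0.0255
grip_force: 15.0
```

```bash
python3 go.py .4294,.201,.1,166 .6216,-.2568,.1,186 .6216,-.2568,.011,186
```

```text
7.2167 0.025462191368172384
xyz [ 0.0002  0.0006 -0.1266] r [0.002 0.003 0.005] rows 2.3 0.0
xyz [-0.3963 -0.5303 -0.    ] r [-0.     0.    -0.444] rows 11.9 2.8
xyz [ 0.     -0.      0.1187] r [0. 0. 0.] rows 2.1 0.0
```

Call:
step_arm:
  steps:
    - {"x": 0,"y": 0,"z": -0.02,"rx": 0,"ry": 0,"rz": 0,"claw": -1}
    - {"x": 0,"y": 0,"z": -0.05,"rx": 0,"ry": 0,"rz": 0,"claw": -1}
    - {"x": 0,"y": 0,"z": -0.09,"rx": 0,"ry": 0,"rz": 0,"claw": -1}
    - {"x": -0.02,"y": -0.026,"z": -0.115,"rx": 0,"ry": 0,"rz": 0,"claw": -1}
    - {"x": -0.05,"y": -0.066,"z": -0.127,"rx": 0,"ry": 0,"rz": -0.05,"claw": -1}
    - {"x": -0.08,"y": -0.107,"z": -0.127,"rx": 0,"ry": 0,"rz": -0.1,"claw": -1}
    - {"x": -0.11,"y": -0.147,"z": -0.127,"rx": 0,"ry": 0,"rz": -0.15,"claw": -1}
    - {"x": -0.14,"y": -0.187,"z": -0.127,"rx": 0,"ry": 0,"rz": -0.2,"claw": -1}
    - {"x": -0.17,"y": -0.227,"z": -0.127,"rx": 0,"ry": 0,"rz": -0.25,"claw": -1}
    - {"x": -0.2,"y": -0.267,"z": -0.127,"rx": 0,"ry": 0,"rz": -0.3,"claw": -1}
    - {"x": -0.23,"y": -0.307,"z": -0.127,"rx": 0,"ry": 0,"rz": -0.35,"claw": -1}
    - {"x": -0.26,"y": -0.347,"z": -0.127,"rx": 0,"ry": 0,"rz": -0.4,"claw": -1}

```text
time: 8.22
tool_pos: [0.5563, -0.1007, 0.0994]
tool_rot: [3.141, -0.0, -3.066]
contact_force: [0.9, 1.3, -1.5]
opening: 0.0259
grip_force: 15.0
```

```bash
python3 go.py .6216,-.2568,.1,186 .6216,-.2568,.011,186
```

```text
8.2167 0.025898545914450666
xyz [-0.0711 -0.2141 -0.0008] r [ 0.    -0.    -0.038] rows 4.1 0.2
xyz [ 0.     -0.      0.1187] r [0. 0. 0.] rows 2.1 0.0
```

Call:
step_arm:
  steps:
    - {"x": -0.015,"y": -0.045,"z": 0,"rx": 0,"ry": 0,"rz": -0.04,"claw": -1}
    - {"x": -0.03,"y": -0.09,"z": 0,"rx": 0,"ry": 0,"rz": -0.04,"claw": -1}
    - {"x": -0.045,"y": -0.135,"z": 0,"rx": 0,"ry": 0,"rz": -0.04,"claw": -1}
    - {"x": -0.06,"y": -0.18,"z": 0,"rx": 0,"ry": 0,"rz": -0.04,"claw": -1}
    - {"x": -0.069,"y": -0.206,"z": 0,"rx": 0,"ry": 0,"rz": -0.04,"claw": -1}
    - {"x": -0.072,"y": -0.215,"z": 0,"rx": 0,"ry": 0,"rz": -0.04,"claw": -1}
    - {"x": -0.072,"y": -0.215,"z": 0,"rx": 0,"ry": 0,"rz": -0.04,"claw": -1}
    - {"x": -0.072,"y": -0.215,"z": 0,"rx": 0,"ry": 0,"rz": -0.04,"claw": -1}
    - {"x": -0.072,"y": -0.215,"z": 0,"rx": 0,"ry": 0,"rz": -0.04,"claw": -1}

```text
time: 8.97
tool_pos: [0.6214, -0.2541, 0.0991]
tool_rot: [3.14, -0.001, -3.036]
contact_force: [-1.0, 0.6, -1.3]
opening: 0.0257
grip_force: 15.0
```

```bash
python3 go.py .6216,-.2568,.0115,186 .6216,-.2568,.1,186 .4424,.0738,.1,76.9
python3 - <<'E'
from meas import *
im,d=read_camera('scene'); cv2.imwrite('pics/s3.png',cv2.resize(im[80:300,100:350],None,fx=2.4,fy=2.4))
E
```

```text
8.9667 0.025702546337971956
xyz [-0.     -0.0038  0.1168] r [ 0.001 -0.001  0.002] rows 2.1 0.0
xyz [ 0.     0.    -0.118] r [0. 0. 0.] rows 2.1 0.0
xyz [0.1915 0.4634 0.    ] r [-0.    -0.     2.424] rows 9.0 15.2
```

View pics/s3.png

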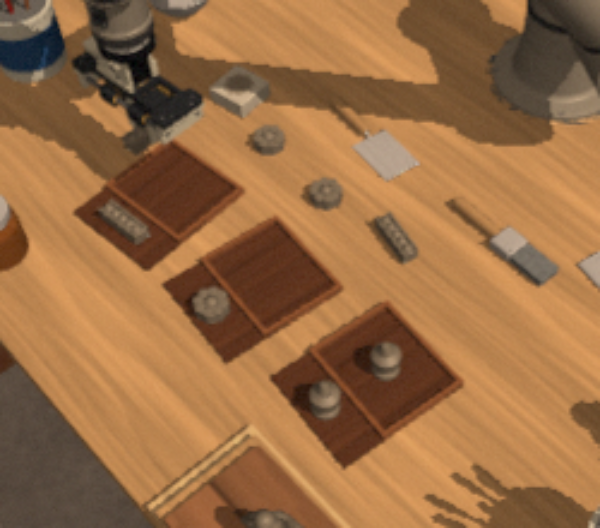

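The strip hangs level in the gripper at (165,125), the finial stands, and the rest is undisturbed. Next I lower the strip.

Call:
step_arm:
  steps:
    - {"x": 0,"y": -0.002,"z": 0.03,"rx": 0,"ry": 0,"rz": 0,"claw": -1}
    - {"x": 0,"y": -0.002,"z": 0.065,"rx": 0,"ry": 0,"rz": 0,"claw": -1}
    - {"x": 0,"y": -0.002,"z": 0.09,"rx": 0,"ry": 0,"rz": 0,"claw": -1}
    - {"x": 0,"y": -0.002,"z": 0.106,"rx": 0,"ry": 0,"rz": 0,"claw": -1}
    - {"x": 0,"y": -0.002,"z": 0.114,"rx": 0,"ry": 0,"rz": 0,"claw": -1}
    - {"x": 0,"y": -0.002,"z": 0.117,"rx": 0,"ry": 0,"rz": 0,"claw": -1}
    - {"x": 0,"y": -0.002,"z": 0.117,"rx": 0,"ry": 0,"rz": 0,"claw": -1}
    - {"x": 0,"y": -0.002,"z": 0.117,"rx": 0,"ry": 0,"rz": 0,"claw": -1}
    - {"x": 0,"y": -0.002,"z": 0.117,"rx": 0,"ry": 0,"rz": 0,"claw": -0.25}
    - {"x": 0,"y": -0.002,"z": 0.117,"rx": 0,"ry": 0,"rz": 0,"claw": -0.25}
    - {"x": 0,"y": -0.002,"z": 0.117,"rx": 0,"ry": 0,"rz": 0,"claw": -0.25}
    - {"x": 0,"y": -0.002,"z": 0.117,"rx": 0,"ry": 0,"rz": 0,"claw": -0.25}

```text
time: 10.02
tool_pos: [0.6223, -0.2575, 0.012]
tool_rot: [-3.141, 0.001, -3.037]
contact_force: [0.7, 0.1, 0.2]
opening: 0.0345
grip_force: 0.0
```

```bash
python3 go.py .6216,-.2568,.1,186 .4525,-.1995,.1,141 .4525,-.1995,.1,85  .4525,-.1995,.005,85
```

```text
10.0167 0.034507203501922656
xyz [ 0.0007  0.0009 -0.1173] r [-0.001  0.001  0.   ] rows 2.1 0.0
xyz [0.2162 0.0995 0.    ] r [ 0. -0.  1.] rows 4.3 6.3
xyz [0. 0. 0.] r [ 0.    -0.     1.244] rows 0.0 7.8
xyz [ 0.     -0.      0.1267] r [0. 0. 0.] rows 2.3 0.0
```

Call:
step_arm:
  steps:
    - {"x": 0,"y": 0,"z": -0.04,"rx": 0,"ry": 0,"rz": 0,"claw": -0.25}
    - {"x": 0,"y": 0,"z": -0.09,"rx": 0,"ry": 0,"rz": 0,"claw": -0.25}
    - {"x": 0.01,"y": 0.005,"z": -0.117,"rx": 0,"ry": 0,"rz": 0.15,"claw": 0.5}
    - {"x": 0.05,"y": 0.025,"z": -0.117,"rx": 0,"ry": 0,"rz": 0.3,"claw": 0.5}
    - {"x": 0.1,"y": 0.045,"z": -0.117,"rx": 0,"ry": 0,"rz": 0.45,"claw": 0.5}
    - {"x": 0.15,"y": 0.07,"z": -0.117,"rx": 0,"ry": 0,"rz": 0.6,"claw": 0.5}
    - {"x": 0.2,"y": 0.092,"z": -0.117,"rx": 0,"ry": 0,"rz": 0.75,"claw": 0.5}
    - {"x": 0.217,"y": 0.1,"z": -0.117,"rx": 0,"ry": 0,"rz": 0.9,"claw": 0.5}
    - {"x": 0.217,"y": 0.1,"z": -0.117,"rx": 0,"ry": 0,"rz": 1,"claw": 0.5}
    - {"x": 0.217,"y": 0.1,"z": -0.117,"rx": 0,"ry": 0,"rz": 1,"claw": 0.5}
    - {"x": 0.217,"y": 0.1,"z": -0.117,"rx": 0,"ry": 0,"rz": 1,"claw": 0.5}

```text
time: 10.93
tool_pos: [0.4528, -0.2001, 0.0997]
tool_rot: [3.141, 0.002, 2.463]
contact_force: [0.0, 0.1, -0.0]
opening: 0.0689
grip_force: 0.0
```

```bash
python3 go.py .4525,-.1995,.006,141 .4525,-.1995,.1,141 .6125,-.0334,.1,96
```

```text
10.9333 0.0689120028546745
xyz [0.0011 0.0003 0.125 ] r [0.    0.002 0.003] rows 2.2 0.0
xyz [ 0.      0.     -0.1253] r [0. 0. 0.] rows 2.3 0.0
xyz [-0.0264  0.3064  0.    ] r [ 0. -0.  1.] rows 5.5 6.3
```

Call:
step_arm:
  steps:
    - {"x": 0,"y": 0,"z": 0.04,"rx": 0,"ry": 0,"rz": 0,"claw": 0.5}
    - {"x": 0,"y": 0,"z": 0.08,"rx": 0,"ry": 0,"rz": 0,"claw": 0.5}
    - {"x": 0,"y": 0,"z": 0.112,"rx": 0,"ry": 0,"rz": 0,"claw": 0.5}
    - {"x": 0,"y": 0,"z": 0.125,"rx": 0,"ry": 0,"rz": 0,"claw": 0.5}
    - {"x": 0,"y": 0,"z": 0.125,"rx": 0,"ry": 0,"rz": 0,"claw": 0.5}
    - {"x": 0,"y": 0,"z": 0.125,"rx": 0,"ry": 0,"rz": 0,"claw": -1}
    - {"x": 0,"y": 0,"z": 0.125,"rx": 0,"ry": 0,"rz": 0,"claw": -1}
    - {"x": 0,"y": 0,"z": 0.125,"rx": 0,"ry": 0,"rz": 0,"claw": -1}
    - {"x": 0,"y": 0,"z": 0.125,"rx": 0,"ry": 0,"rz": 0,"claw": -1}
    - {"x": 0,"y": 0,"z": 0.125,"rx": 0,"ry": 0,"rz": 0,"claw": -1}
    - {"x": 0,"y": 0,"z": 0.125,"rx": 0,"ry": 0,"rz": 0,"claw": -1}

```text
time: 11.85
tool_pos: [0.4532, -0.2002, 0.0067]
tool_rot: [3.141, 0.003, 2.461]
contact_force: [0.1, 1.3, 6.3]
opening: 0.0487
grip_force: 15.0
```

```bash
python3 go.py  .4525,-.1995,.1,141 .6125,-.0334,.1,96
```

```text
11.85 0.04868882432403454
xyz [ 0.001   0.0002 -0.1244] r [0.001 0.004 0.   ] rows 2.2 0.0
xyz [-0.0264  0.3064  0.    ] r [ 0. -0.  1.] rows 5.5 6.3
```

Call:
step_arm:
  steps:
    - {"x": 0,"y": 0,"z": -0.02,"rx": 0,"ry": 0,"rz": 0,"claw": -1}
    - {"x": 0,"y": 0,"z": -0.05,"rx": 0,"ry": 0,"rz": 0,"claw": -1}
    - {"x": 0,"y": 0,"z": -0.09,"rx": 0,"ry": 0,"rz": 0.05,"claw": -1}
    - {"x": -0.002,"y": 0.02,"z": -0.115,"rx": 0,"ry": 0,"rz": 0.15,"claw": -1}
    - {"x": -0.005,"y": 0.065,"z": -0.124,"rx": 0,"ry": 0,"rz": 0.3,"claw": -1}
    - {"x": -0.01,"y": 0.115,"z": -0.124,"rx": 0,"ry": 0,"rz": 0.45,"claw": -1}
    - {"x": -0.014,"y": 0.165,"z": -0.124,"rx": 0,"ry": 0,"rz": 0.6,"claw": -1}
    - {"x": -0.018,"y": 0.215,"z": -0.124,"rx": 0,"ry": 0,"rz": 0.75,"claw": -1}
    - {"x": -0.022,"y": 0.26,"z": -0.124,"rx": 0,"ry": 0,"rz": 0.87,"claw": -1}
    - {"x": -0.025,"y": 0.295,"z": -0.124,"rx": 0,"ry": 0,"rz": 0.96,"claw": -1}
    - {"x": -0.026,"y": 0.306,"z": -0.124,"rx": 0,"ry": 0,"rz": 1,"claw": -1}
    - {"x": -0.026,"y": 0.306,"z": -0.124,"rx": 0,"ry": 0,"rz": 1,"claw": -1}

```text
time: 12.85
tool_pos: [0.6129, -0.0315, 0.0983]
tool_rot: [3.141, -0.0, 1.678]
contact_force: [-0.3, -0.6, -0.3]
opening: 0.0486
grip_force: 15.0
```

```bash
python3 go.py .6125,-.0334,.013,95 .6125,-.0334,.1,95 .4613,-.0575,.1,90
```

```text
12.85 0.0486459707315818
xyz [-0.0025 -0.0009  0.1138] r [ 0.001 -0.     0.025] rows 2.0 0.2
xyz [-0.     0.    -0.116] r [0. 0. 0.] rows 2.1 0.0
xyz [-0.0144 -0.2036 -0.    ] r [-0.    -0.     0.111] rows 3.7 0.7
```

Call:
step_arm:
  steps:
    - {"x": -0.002,"y": 0,"z": 0.03,"rx": 0,"ry": 0,"rz": 0,"claw": -1}
    - {"x": -0.002,"y": 0,"z": 0.065,"rx": 0,"ry": 0,"rz": 0,"claw": -1}
    - {"x": -0.002,"y": 0,"z": 0.09,"rx": 0,"ry": 0,"rz": 0,"claw": -1}
    - {"x": -0.002,"y": 0,"z": 0.104,"rx": 0,"ry": 0,"rz": 0,"claw": -1}
    - {"x": -0.002,"y": 0,"z": 0.111,"rx": 0,"ry": 0,"rz": 0,"claw": -1}
    - {"x": -0.002,"y": 0,"z": 0.114,"rx": 0,"ry": 0,"rz": 0,"claw": -1}
    - {"x": -0.002,"y": 0,"z": 0.114,"rx": 0,"ry": 0,"rz": 0,"claw": -1}
    - {"x": -0.002,"y": 0,"z": 0.114,"rx": 0,"ry": 0,"rz": 0,"claw": -1}
    - {"x": -0.002,"y": 0,"z": 0.114,"rx": 0,"ry": 0,"rz": 0,"claw": 0.35}
    - {"x": -0.002,"y": 0,"z": 0.114,"rx": 0,"ry": 0,"rz": 0,"claw": 0.35}
    - {"x": -0.002,"y": 0,"z": 0.114,"rx": 0,"ry": 0,"rz": 0,"claw": 0.35}
    - {"x": -0.002,"y": 0,"z": 0.114,"rx": 0,"ry": 0,"rz": 0,"claw": 0.35}

```text
time: 13.85
tool_pos: [0.6123, -0.0351, 0.0134]
tool_rot: [3.141, 0.0, 1.676]
contact_force: [0.2, 0.0, 0.5]
opening: 0.0616
grip_force: 0.0
```

```bash
python3 go.py .6125,-.0334,.1,95 .4613,-.0575,.1,90 .4613,-.0575,.006,90
```

```text
13.85 0.061643882390206114
xyz [ 0.0022  0.0006 -0.1154] r [0.001 0.    0.023] rows 2.1 0.1
xyz [-0.0144 -0.2036 -0.    ] r [-0.    -0.     0.111] rows 3.7 0.7
xyz [ 0.     -0.      0.1253] r [0. 0. 0.] rows 2.3 0.0
```

Call:
step_arm:
  steps:
    - {"x": 0,"y": 0,"z": -0.04,"rx": 0,"ry": 0,"rz": 0,"claw": 0.35}
    - {"x": 0,"y": 0,"z": -0.09,"rx": 0,"ry": 0,"rz": 0,"claw": 0.35}
    - {"x": 0,"y": -0.02,"z": -0.116,"rx": 0,"ry": 0,"rz": 0,"claw": 0.5}
    - {"x": -0.004,"y": -0.07,"z": -0.116,"rx": 0,"ry": 0,"rz": 0.05,"claw": 0.5}
    - {"x": -0.008,"y": -0.12,"z": -0.116,"rx": 0,"ry": 0,"rz": 0.1,"claw": 0.5}
    - {"x": -0.012,"y": -0.17,"z": -0.116,"rx": 0,"ry": 0,"rz": 0.13,"claw": 0.5}
    - {"x": -0.012,"y": -0.203,"z": -0.116,"rx": 0,"ry": 0,"rz": 0.13,"claw": 0.5}
    - {"x": -0.012,"y": -0.203,"z": -0.116,"rx": 0,"ry": 0,"rz": 0.13,"claw": 0.5}
    - {"x": -0.012,"y": -0.203,"z": -0.116,"rx": 0,"ry": 0,"rz": 0.13,"claw": 0.5}
    - {"x": -0.012,"y": -0.203,"z": -0.116,"rx": 0,"ry": 0,"rz": 0.13,"claw": 0.5}

```text
time: 14.68
tool_pos: [0.463, -0.0603, 0.1005]
tool_rot: [3.139, 0.0, 1.573]
contact_force: [0.2, 0.6, 0.3]
opening: 0.0688
grip_force: 0.0
```

```bash
python3 go.py .4613,-.0575,.006,90
```

```text
14.6833 0.06879743520439144
xyz [ 0.0037 -0.0025  0.126 ] r [0.003 0.001 0.003] rows 2.3 0.0
```

Call:
step_arm:
  steps:
    - {"x": 0.003,"y": -0.002,"z": 0.03,"rx": 0,"ry": 0,"rz": 0,"claw": 0.5}
    - {"x": 0.003,"y": -0.002,"z": 0.08,"rx": 0,"ry": 0,"rz": 0,"claw": 0.5}
    - {"x": 0.003,"y": -0.002,"z": 0.112,"rx": 0,"ry": 0,"rz": 0,"claw": 0.5}
    - {"x": 0.003,"y": -0.002,"z": 0.125,"rx": 0,"ry": 0,"rz": 0,"claw": 0.5}
    - {"x": 0.003,"y": -0.002,"z": 0.125,"rx": 0,"ry": 0,"rz": 0,"claw": 0.5}
    - {"x": 0.003,"y": -0.002,"z": 0.125,"rx": 0,"ry": 0,"rz": 0,"claw": -1}
    - {"x": 0.003,"y": -0.002,"z": 0.125,"rx": 0,"ry": 0,"rz": 0,"claw": -1}
    - {"x": 0.003,"y": -0.002,"z": 0.125,"rx": 0,"ry": 0,"rz": 0,"claw": -1}
    - {"x": 0.003,"y": -0.002,"z": 0.125,"rx": 0,"ry": 0,"rz": 0,"claw": -1}
    - {"x": 0.003,"y": -0.002,"z": 0.125,"rx": 0,"ry": 0,"rz": 0,"claw": -1}
    - {"x": 0.003,"y": -0.002,"z": 0.125,"rx": 0,"ry": 0,"rz": 0,"claw": -1}

```text
time: 15.6
tool_pos: [0.4611, -0.058, 0.0074]
tool_rot: [3.139, 0.001, 1.574]
contact_force: [-0.7, -0.1, 7.3]
opening: 0.0486
grip_force: 15.0
```

```bash
python3 go.py  .4613,-.0575,.1,90 .6175,.0304,.1,86
python3 - <<'E'
from meas import *
im,d=read_camera('top');W=cloud('top',d); blobs(W,.02,.08,(.54,.8,-.32,.4))
E
```

```text
15.6 0.04861243223137137
xyz [ 0.0006  0.0006 -0.1234] r [0.004 0.001 0.003] rows 2.2 0.0
xyz [0.1172 0.2083 0.    ] r [ 0.    -0.     0.089] rows 4.3 0.6
px [204. 110.] n 196 mean [0.7959 0.2938] rect c [795.8 294.6] size [  8.5 210.7] ang 0.2 ztop 0.034
px [301. 135.] n 187 mean [ 0.7105 -0.008 ] rect c [711.8  -8.5] size [45.9 45.7] ang 63.7 ztop 0.0361
px [366. 134.] n 236 mean [ 0.7143 -0.2101] rect c [ 715.4 -211.6] size [27.7 82.9] ang 7.1 ztop 0.0344
px [230. 139.] n 138 mean [0.6947 0.2095] rect c [697.1 210. ] size [34.9 37.1] ang 1.9 ztop 0.0652
px [384. 163.] n 270 mean [ 0.62   -0.2569] rect c [ 621.  -258.1] size [80.3 31. ] ang 5.9 ztop 0.0352
px [311. 166.] n 192 mean [ 0.6124 -0.0361] rect c [612.7 -36. ] size [45.4 45.9] ang 88.8 ztop 0.0356
px [226. 169.] n 137 mean [0.6002 0.2204] rect c [601.8 221.5] size [36.7 36.5] ang 1.8 ztop 0.066
```

Call:
step_arm:
  steps:
    - {"x": 0,"y": 0,"z": -0.02,"rx": 0,"ry": 0,"rz": 0,"claw": -1}
    - {"x": 0,"y": 0,"z": -0.05,"rx": 0,"ry": 0,"rz": 0,"claw": -1}
    - {"x": 0,"y": 0,"z": -0.09,"rx": 0,"ry": 0,"rz": 0,"claw": -1}
    - {"x": 0.01,"y": 0.018,"z": -0.115,"rx": 0,"ry": 0,"rz": 0,"claw": -1}
    - {"x": 0.03,"y": 0.053,"z": -0.123,"rx": 0,"ry": 0,"rz": 0.03,"claw": -1}
    - {"x": 0.055,"y": 0.098,"z": -0.123,"rx": 0,"ry": 0,"rz": 0.05,"claw": -1}
    - {"x": 0.08,"y": 0.142,"z": -0.123,"rx": 0,"ry": 0,"rz": 0.07,"claw": -1}
    - {"x": 0.1,"y": 0.178,"z": -0.123,"rx": 0,"ry": 0,"rz": 0.09,"claw": -1}
    - {"x": 0.113,"y": 0.202,"z": -0.123,"rx": 0,"ry": 0,"rz": 0.09,"claw": -1}
    - {"x": 0.117,"y": 0.208,"z": -0.123,"rx": 0,"ry": 0,"rz": 0.09,"claw": -1}
    - {"x": 0.117,"y": 0.208,"z": -0.123,"rx": 0,"ry": 0,"rz": 0.09,"claw": -1}
    - {"x": 0.117,"y": 0.208,"z": -0.123,"rx": 0,"ry": 0,"rz": 0.09,"claw": -1}

```text
time: 16.65
tool_pos: [0.6147, 0.0302, 0.0981]
tool_rot: [-3.14, 0.0, 1.503]
contact_force: [0.1, -0.6, -1.6]
opening: 0.0484
grip_force: 15.0
```

```bash
python3 go.py .6175,.0304,.0135,86 .6175,.0304,.1,86 .4424,.0738,.1,76.9
```

```text
16.65 0.048444844027019984
xyz [0.0005 0.0039 0.1128] r [-0.002  0.     0.003] rows 2.0 0.0
xyz [ 0.      0.     -0.1153] r [0. 0. 0.] rows 2.1 0.0
xyz [ 0.0414 -0.2369 -0.    ] r [ 0.    -0.     0.202] rows 4.3 1.3
```

Call:
step_arm:
  steps:
    - {"x": 0,"y": 0.002,"z": 0.03,"rx": 0,"ry": 0,"rz": 0,"claw": -1}
    - {"x": 0,"y": 0.002,"z": 0.065,"rx": 0,"ry": 0,"rz": 0,"claw": -1}
    - {"x": 0,"y": 0.002,"z": 0.09,"rx": 0,"ry": 0,"rz": 0,"claw": -1}
    - {"x": 0,"y": 0.002,"z": 0.104,"rx": 0,"ry": 0,"rz": 0,"claw": -1}
    - {"x": 0,"y": 0.002,"z": 0.11,"rx": 0,"ry": 0,"rz": 0,"claw": -1}
    - {"x": 0,"y": 0.002,"z": 0.113,"rx": 0,"ry": 0,"rz": 0,"claw": -1}
    - {"x": 0,"y": 0.002,"z": 0.113,"rx": 0,"ry": 0,"rz": 0,"claw": -1}
    - {"x": 0,"y": 0.002,"z": 0.113,"rx": 0,"ry": 0,"rz": 0,"claw": -1}
    - {"x": 0,"y": 0.002,"z": 0.113,"rx": 0,"ry": 0,"rz": 0,"claw": 0.35}
    - {"x": 0,"y": 0.002,"z": 0.113,"rx": 0,"ry": 0,"rz": 0,"claw": 0.35}
    - {"x": 0,"y": 0.002,"z": 0.113,"rx": 0,"ry": 0,"rz": 0,"claw": 0.35}
    - {"x": 0,"y": 0.002,"z": 0.113,"rx": 0,"ry": 0,"rz": 0,"claw": 0.35}

```text
time: 17.65
tool_pos: [0.6176, 0.0304, 0.0142]
tool_rot: [3.141, -0.0, 1.503]
contact_force: [-1.0, 0.6, 0.6]
opening: 0.0618
grip_force: 0.0
```

```bash
python3 go.py .6175,.0304,.1,86 .4424,.0738,.1,76.9
```

```text
17.65 0.06176490049548764
xyz [ 0.     -0.     -0.1144] r [ 0.001 -0.     0.003] rows 2.1 0.0
xyz [ 0.0414 -0.2369 -0.    ] r [ 0.    -0.     0.202] rows 4.3 1.3
```

Call:
step_arm:
  steps:
    - {"x": 0,"y": 0,"z": -0.04,"rx": 0,"ry": 0,"rz": 0,"claw": 0.35}
    - {"x": 0,"y": 0,"z": -0.09,"rx": 0,"ry": 0,"rz": 0,"claw": 0.35}
    - {"x": 0.003,"y": -0.02,"z": -0.115,"rx": 0,"ry": 0,"rz": 0,"claw": 0.2}
    - {"x": 0.012,"y": -0.07,"z": -0.115,"rx": 0,"ry": 0,"rz": 0.1,"claw": 0.2}
    - {"x": 0.02,"y": -0.12,"z": -0.115,"rx": 0,"ry": 0,"rz": 0.2,"claw": 0.2}
    - {"x": 0.03,"y": -0.17,"z": -0.115,"rx": 0,"ry": 0,"rz": 0.205,"claw": 0.2}
    - {"x": 0.039,"y": -0.22,"z": -0.115,"rx": 0,"ry": 0,"rz": 0.205,"claw": 0.2}
    - {"x": 0.0415,"y": -0.237,"z": -0.115,"rx": 0,"ry": 0,"rz": 0.205,"claw": 0.2}
    - {"x": 0.0415,"y": -0.237,"z": -0.115,"rx": 0,"ry": 0,"rz": 0.205,"claw": 0.2}
    - {"x": 0.0415,"y": -0.237,"z": -0.115,"rx": 0,"ry": 0,"rz": 0.205,"claw": 0.2}
    - {"x": 0.0415,"y": -0.237,"z": -0.115,"rx": 0,"ry": 0,"rz": 0.205,"claw": 0.2}

```text
time: 18.57
tool_pos: [0.4437, 0.0733, 0.1005]
tool_rot: [3.139, -0.001, 1.342]
contact_force: [0.8, -0.9, -0.8]
opening: 0.0552
grip_force: 0.0
```

```bash
python3 go.py .4424,.0738,.006,76.9
```

```text
18.5667 0.05521221606472622
xyz [ 0.0002 -0.0022  0.1259] r [ 0.003 -0.001 -0.   ] rows 2.3 0.0
```

Call:
step_arm:
  steps:
    - {"x": 0,"y": -0.001,"z": 0.03,"rx": 0,"ry": 0,"rz": 0,"claw": 0.2}
    - {"x": 0,"y": -0.001,"z": 0.08,"rx": 0,"ry": 0,"rz": 0,"claw": 0.2}
    - {"x": 0,"y": -0.001,"z": 0.112,"rx": 0,"ry": 0,"rz": 0,"claw": 0.2}
    - {"x": 0,"y": -0.001,"z": 0.125,"rx": 0,"ry": 0,"rz": 0,"claw": 0.2}
    - {"x": 0,"y": -0.001,"z": 0.125,"rx": 0,"ry": 0,"rz": 0,"claw": 0.2}
    - {"x": 0,"y": -0.001,"z": 0.125,"rx": 0,"ry": 0,"rz": 0,"claw": -1}
    - {"x": 0,"y": -0.001,"z": 0.125,"rx": 0,"ry": 0,"rz": 0,"claw": -1}
    - {"x": 0,"y": -0.001,"z": 0.125,"rx": 0,"ry": 0,"rz": 0,"claw": -1}
    - {"x": 0,"y": -0.001,"z": 0.125,"rx": 0,"ry": 0,"rz": 0,"claw": -1}
    - {"x": 0,"y": -0.001,"z": 0.125,"rx": 0,"ry": 0,"rz": 0,"claw": -1}
    - {"x": 0,"y": -0.001,"z": 0.125,"rx": 0,"ry": 0,"rz": 0,"claw": -1}
    - {"x": 0,"y": -0.001,"z": 0.125,"rx": 0,"ry": 0,"rz": 0,"claw": -1}

```text
time: 19.57
tool_pos: [0.4419, 0.0736, 0.0069]
tool_rot: [3.14, -0.0, 1.342]
contact_force: [0.2, -0.0, 7.1]
opening: 0.0258
grip_force: 15.0
```

```bash
python3 go.py .4424,.0738,.1,76.9 .6144,-.1892,.1,31.9 .6144,-.1892,.1,6
```

```text
19.5667 0.025824364019083744
xyz [ 0.0004  0.0007 -0.1241] r [ 0.002 -0.001 -0.   ] rows 2.2 0.0
xyz [-0.2896  0.3028  0.    ] r [-0. -0.  1.] rows 7.5 6.3
xyz [0. 0. 0.] r [-0.    -0.     0.576] rows 0.0 3.6
```

Call:
step_arm:
  steps:
    - {"x": 0,"y": 0,"z": -0.02,"rx": 0,"ry": 0,"rz": 0,"claw": -1}
    - {"x": 0,"y": 0,"z": -0.05,"rx": 0,"ry": 0,"rz": 0,"claw": -1}
    - {"x": 0,"y": 0,"z": -0.09,"rx": 0,"ry": 0,"rz": 0.03,"claw": -1}
    - {"x": -0.01,"y": 0.01,"z": -0.115,"rx": 0,"ry": 0,"rz": 0.1,"claw": -1}
    - {"x": -0.04,"y": 0.042,"z": -0.124,"rx": 0,"ry": 0,"rz": 0.22,"claw": -1}
    - {"x": -0.075,"y": 0.078,"z": -0.124,"rx": 0,"ry": 0,"rz": 0.34,"claw": -1}
    - {"x": -0.11,"y": 0.115,"z": -0.124,"rx": 0,"ry": 0,"rz": 0.46,"claw": -1}
    - {"x": -0.145,"y": 0.152,"z": -0.124,"rx": 0,"ry": 0,"rz": 0.58,"claw": -1}
    - {"x": -0.18,"y": 0.188,"z": -0.124,"rx": 0,"ry": 0,"rz": 0.7,"claw": -1}
    - {"x": -0.215,"y": 0.225,"z": -0.124,"rx": 0,"ry": 0,"rz": 0.82,"claw": -1}
    - {"x": -0.24,"y": 0.251,"z": -0.124,"rx": 0,"ry": 0,"rz": 0.92,"claw": -1}
    - {"x": -0.26,"y": 0.272,"z": -0.124,"rx": 0,"ry": 0,"rz": 1,"claw": -1}

```text
time: 20.57
tool_pos: [0.5965, -0.165, 0.0989]
tool_rot: [3.141, 0.0, 0.551]
contact_force: [-0.6, 0.5, -0.6]
opening: 0.0258
grip_force: 15.0
```

```bash
python3 go.py .6144,-.1892,.1,6
```

```text
20.5667 0.02583930286474778
xyz [ 0.0034  0.04   -0.0015] r [ 0.    -0.     0.568] rows 0.7 3.6
```

Call:
step_arm:
  steps:
    - {"x": 0.001,"y": 0.02,"z": 0,"rx": 0,"ry": 0,"rz": 0.1,"claw": -1}
    - {"x": 0.003,"y": 0.035,"z": 0,"rx": 0,"ry": 0,"rz": 0.22,"claw": -1}
    - {"x": 0.003,"y": 0.042,"z": 0,"rx": 0,"ry": 0,"rz": 0.34,"claw": -1}
    - {"x": 0.003,"y": 0.042,"z": 0,"rx": 0,"ry": 0,"rz": 0.46,"claw": -1}
    - {"x": 0.003,"y": 0.042,"z": 0,"rx": 0,"ry": 0,"rz": 0.54,"claw": -1}
    - {"x": 0.003,"y": 0.042,"z": 0,"rx": 0,"ry": 0,"rz": 0.57,"claw": -1}
    - {"x": 0.003,"y": 0.042,"z": 0,"rx": 0,"ry": 0,"rz": 0.57,"claw": -1}
    - {"x": 0.003,"y": 0.042,"z": 0,"rx": 0,"ry": 0,"rz": 0.57,"claw": -1}
    - {"x": 0.003,"y": 0.042,"z": 0,"rx": 0,"ry": 0,"rz": 0.57,"claw": -1}

```text
time: 21.32
tool_pos: [0.6143, -0.188, 0.0992]
tool_rot: [-3.141, 0.0, 0.11]
contact_force: [0.4, -0.2, -1.3]
opening: 0.0259
grip_force: 15.0
```

```bash
python3 go.py .6144,-.1892,.0133,6
```

```text
21.3167 0.025879220598432184
xyz [0.     0.0017 0.1145] r [-0.     0.     0.007] rows 2.1 0.0
```

Call:
step_arm:
  steps:
    - {"x": 0,"y": 0.001,"z": 0.03,"rx": 0,"ry": 0,"rz": 0,"claw": -1}
    - {"x": 0,"y": 0.001,"z": 0.065,"rx": 0,"ry": 0,"rz": 0,"claw": -1}
    - {"x": 0,"y": 0.001,"z": 0.09,"rx": 0,"ry": 0,"rz": 0,"claw": -1}
    - {"x": 0,"y": 0.001,"z": 0.105,"rx": 0,"ry": 0,"rz": 0,"claw": -1}
    - {"x": 0,"y": 0.001,"z": 0.112,"rx": 0,"ry": 0,"rz": 0,"claw": -1}
    - {"x": 0,"y": 0.001,"z": 0.1145,"rx": 0,"ry": 0,"rz": 0,"claw": -1}
    - {"x": 0,"y": 0.001,"z": 0.1145,"rx": 0,"ry": 0,"rz": 0,"claw": -1}
    - {"x": 0,"y": 0.001,"z": 0.1145,"rx": 0,"ry": 0,"rz": 0,"claw": -1}
    - {"x": 0,"y": 0.001,"z": 0.1145,"rx": 0,"ry": 0,"rz": 0,"claw": -0.25}
    - {"x": 0,"y": 0.001,"z": 0.1145,"rx": 0,"ry": 0,"rz": 0,"claw": -0.25}
    - {"x": 0,"y": 0.001,"z": 0.1145,"rx": 0,"ry": 0,"rz": 0,"claw": -0.25}
    - {"x": 0,"y": 0.001,"z": 0.1145,"rx": 0,"ry": 0,"rz": 0,"claw": -0.25}

```text
time: 22.32
tool_pos: [0.6146, -0.189, 0.0138]
tool_rot: [3.141, -0.001, 0.109]
contact_force: [-0.7, 0.0, 0.2]
opening: 0.0343
grip_force: 0.0
```

Call:
step_arm:
  steps:
    - {"x": 0,"y": 0,"z": -0.04,"rx": 0,"ry": 0,"rz": 0,"claw": -0.25}
    - {"x": 0,"y": 0,"z": -0.09,"rx": 0,"ry": 0,"rz": 0,"claw": -0.25}
    - {"x": 0,"y": 0,"z": -0.14,"rx": 0,"ry": 0,"rz": 0,"claw": -0.25}
    - {"x": -0.05,"y": 0,"z": -0.16,"rx": 0,"ry": 0,"rz": 0,"claw": -0.25}
    - {"x": -0.1,"y": 0,"z": -0.16,"rx": 0,"ry": 0,"rz": 0,"claw": -0.25}
    - {"x": -0.15,"y": 0,"z": -0.16,"rx": 0,"ry": 0,"rz": 0,"claw": -0.25}
    - {"x": -0.2,"y": 0,"z": -0.16,"rx": 0,"ry": 0,"rz": 0,"claw": -0.25}
    - {"x": -0.24,"y": 0,"z": -0.16,"rx": 0,"ry": 0,"rz": 0,"claw": -0.25}
    - {"x": -0.24,"y": 0,"z": -0.16,"rx": 0,"ry": 0,"rz": 0,"claw": -0.25}
    - {"x": -0.24,"y": 0,"z": -0.16,"rx": 0,"ry": 0,"rz": 0,"claw": -0.25}

```text
time: 23.15
tool_pos: [0.4347, -0.2088, 0.134]
tool_rot: [3.141, -0.001, 0.107]
contact_force: [0.2, -0.0, 1.1]
opening: 0.0343
grip_force: 0.0
```

Run:
```python
from meas import *
im,d=read_camera('top');W=cloud('top',d); blobs(W,.02,.08,(.54,.8,-.32,.4))
cv2.imwrite('pics/t4.png',cv2.resize(im[110:270,150:420],None,fx=2.5,fy=2.5))
im,d=read_camera('scene'); cv2.imwrite('pics/s4.png',cv2.resize(im[80:300,100:350],None,fx=2.4,fy=2.4))
```

```text
px [204. 110.] n 199 mean [0.796  0.2925] rect c [796.2 294.6] size [  7.5 210.6] ang 0.0 ztop 0.0335
px [301. 135.] n 188 mean [ 0.7104 -0.0083] rect c [711.4  -8.3] size [45.9 46.7] ang 62.4 ztop 0.0361
px [366. 134.] n 240 mean [ 0.714 -0.21 ] rect c [ 715.1 -211.4] size [27.3 81.8] ang 6.4 ztop 0.0362
px [230. 139.] n 138 mean [0.6946 0.2094] rect c [696.7 209.7] size [36.2 37.1] ang 2.3 ztop 0.0654
px [383. 163.] n 269 mean [ 0.6203 -0.2568] rect c [ 621.2 -257.5] size [79.4 28.8] ang 5.5 ztop 0.0361
px [361. 165.] n 238 mean [ 0.6147 -0.1881] rect c [ 615.6 -188.8] size [78.8 26.4] ang 6.4 ztop 0.0347
px [289. 165.] n 193 mean [0.6171 0.0301] rect c [617.8  29.5] size [46.6 45.8] ang 72.6 ztop 0.0362
px [311. 166.] n 194 mean [ 0.6122 -0.0362] rect c [612.7 -36. ] size [45.4 45.8] ang 42.9 ztop 0.0348
px [226. 169.] n 138 mean [0.6    0.2203] rect c [601.4 221.5] size [37.6 36.6] ang 3.0 ztop 0.0655
```

View pics/t4.png

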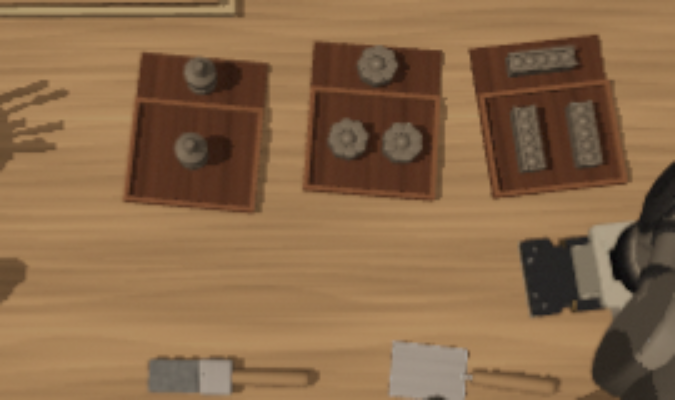

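View pics/s4.png

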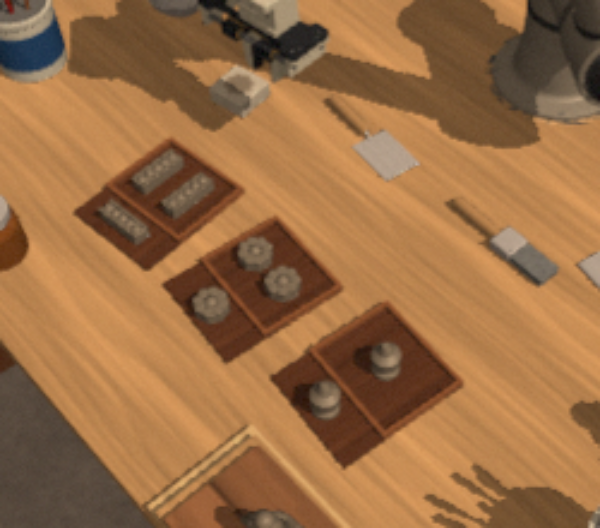

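All five pieces lie flat inside the right trays: the finial at (190,150), rosettes at (348,138) and (403,142), and strips at (528,138) and (584,134) in the top crop. The mould has not moved and the gripper is clear, so I'm handing in.

```bash
python3 -c "
from cell import robot
print(robot.hand_in())"
```

```text
the job is handed in; nothing more can be done
None
```

All five ornaments were set down upright and flat in their matching trays, the mould and figure were left alone, and the job was handed in after about 23 s of robot time; the hand-in reported no verdict.

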